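# Chuck a sweet jar in the hand labeller

## Robot

A 6-joint arm with a two-finger parallel gripper is mounted at the origin on the work surface. World frame = base frame: x ahead of the robot, y to its left, z up, the work surface at z = 0. Lengths are in m, angles in rad, forces in N, time in s.
With the tool pointing down it reaches from about 0.3 to 0.775 m from the base axis. Payload 14.6 kg.
Tool frame: the origin (TCP) lies on the centre line of the jaws, within the pads' length; the fingertips stand 19 mm ahead of it and the grasp point (between the pads) is the TCP; y points along the fingers, x is the direction in which the jaws open and shut, and the axes are right-handed (so a half turn about y gives the same grasp; the last joint's range is limited). The gripper opens to 94 mm and grips with 3 to 60 N. Pads are 16 mm wide; open, the fingers measure 119 mm over their backs; the gripper's body (75 mm by 177 mm) begins 78 mm behind the grasp point.
Start: joints at [-1.324, 0.3, 1.521, -0, 1.321, -0.067], TCP at [0.17, -0.523, 0.224] pointing down, gripper open.
Joint ranges: [-3.03, 3.03], [-0.79, 2.21], [0.23, 2.52], [-1.04, 4.18], [0, 3.07], [-2.55, 2.55]. Speed limits (rad/s): [2.22, 2.22, 2.57, 3.14, 3.14, 3.14].

## Interface

Orientations are given as [roll, pitch, yaw] about the fixed x, y, z axes, in that order (R = Rz(yaw) Ry(pitch) Rx(roll)).
In Python, from station import get_obs, cams, workorder gives the robot as it stands.
- The arm moves only by the shell command python3 -m handwheel 'ROWS' [FORCE]. ROWS is JSON, a list of rows, each an object of numbers: "fingers": the opening, from -1 (shut) to 1 (fully open); "x", "y", "z": the shift along the tool's x, y, z in m; "spin": the turn about the tool's y in degrees. In form: [{"fingers": .., "x": .., "y": .., "z": .., "spin": ..}, ...]. A call has exactly 10 rows; each row is the pose to reach, as a shift and turn from the pose commanded when the call began, along the tool's axes at that moment; what a row does not reach only later rows make up. A row lasts 1/10 s, in which the tool goes at most 50 mm and 8.59 degrees, less where a joint would pass 70% of its speed; a pose out of reach is approached as far as the arm can. A call with a gripper value outside its range is refused whole. The fingers move at their own pace and stop on an object; FORCE is the grip in N (left out, the last holds). Time passes only in rows, so rows that repeat a pose let the fingers close, or fill a call up. It gives the time, the measured TCP pose, the force and the opening at its end, in the units of the state.
- get_obs(): the state, without advancing time (a new reading comes with each control period).
- cams.camera(name): name is "scene" or "top"; returns (picture, depth): 480x640x3 uint8, red, green, blue; 480x640 float32, m along the optical axis (not along the pixel's ray), 0 where there is no reading.
- cams.get_calibration(name): a dict with "fx", "fy", "cx", "cy" (pixels), "view" (4x4, takes a point from world to camera coordinates). Camera axes: x right, y down, z forward; pixel columns grow to the right and rows downward; lengths in m; the calibration is good to about 2 mm. A picture is of the moment at which its call begins. get_calibration takes no time and is no camera call.
- workorder.hand_in(): hands the job in, once; it reports no verdict.
The state is a dict: "time_s": time; "qpos": joint angles; "joint_vel": joint speeds; "tau": joint torques, N m; "ee_pos": TCP position; "eef_rot": TCP orientation; "force": force on the tool from outside, world axes, zero at the start; "moment": the same for the moment, N m; "grip_width": finger opening in m.
Only numpy, scipy, OpenCV 4.12 (cv2) and the standard library are available. Lean on these libraries where they do the work, as an engineer would, in place of code of your own. Each camera call takes 0.05 s, during which the arm holds its last target. There are 200 camera calls.

## Task

Take the red-lidded jar of cherry sweets out of the wooden rest and lay it on the labeller's rollers, base towards the crank-driven faceplate. Slide the tailstock up until its rubber tip presses the jar snugly against the faceplate, with light hand pressure only because the glass is thin, and keep that pressure on while you flip the cam lever all the way down towards the front, so that the tailstock stays locked and the jar stays nipped when you let go. Leave the yellow jar and the spool of ribbon where they are.

Things in the scene. Friction and masses are not known exactly. Their poses are not given: they have to be found in the camera images.
- labeller: hand jar labeller fixed to the counter (place and heading vary): red base 130 x 345 mm, two rubber-tyred rollers, headstock with crank at its +y end, steel bed with sliding tailstock at its -y end, label roll behind. Origin on the counter under the middle of the jar's place; own y runs along rollers and bed from tailstock to headstock, own x away from the robot's side (front = -x), z up
- nest (a point): point on the axis of a jar lying on the rollers, 85 mm over the labeller's origin; a jar with its base on the faceplate has its mid-length here. In the labeller's frame the roller axles lie at x=+-24, z=46 mm, tyres 15 mm in radius (tops z=61 mm), 12 mm wide, at y=+-30 mm; their brackets reach z=51 mm
- label_roll (a point): middle of the white label roll behind the rollers: 38 mm in radius, 76 mm wide along the labeller's y, 126 mm behind (+x) and level with the jar's axis (85 mm high)
- faceplate: steel disc 66 mm across on the headstock's spindle, with three rubber buttons facing the jar; a stiff crank behind turns it. Origin at the centre of the plane of the button tips, 60 mm along the labeller's +y from the nest; own y is its axis, pointing away from the jar. Headstock behind it: labeller x +-38 mm, y 78 to 122 mm, top z=118 mm; crank hangs down, y 120 to 156 mm
- tailstock (a joint): slide of the tailstock along the bed, m: grows towards the faceplate, 0 to 0.085; at 0 the rubber tip is 180 mm from the buttons, so it meets a seated 120 mm jar at 0.060. Starts from 0 to 0.02. Drags with about 1.5 N: unlocked it stays where it is left but does not keep pressure on the jar; the cam lever locks it. Tailstock 104 mm high, labeller x +-42 mm, 50 mm long
- tail_tip: domed black rubber tip, 22 mm in diameter, on the tailstock's spindle, on the jar's axis (85 mm above the counter). Origin at the dome's foremost point; own y axis points at the faceplate. The rubber gives about 1 mm under 12 N. A good nip is 5 to 15 N; the thin glass stands 30 N at most
- cam_lever (a joint): angle of the tailstock's cam lever, rad: 0 = handle up (leaning back 0.05 rad), grows as it is flipped forward and down to the labeller's front (-x), stop at 1.55, handle nearly level. Starts from 0 to 0.3, stays where it is left (stiff, 0.2 N m). The cam begins to grip at about 0.6 and is fully locked from 1.35 up; the knob needs 2 to 5 N
- lever_pivot (a point): pivot of the cam lever on the tailstock's front: axis along the labeller's y, 29 mm in front (-x) of the jar's axis, 53.5 mm above the counter; moves with the tailstock
- lever_knob (a point): centre of the black ball knob, 24 mm in diameter, on the lever's end, 95 mm from the pivot: at angle q it is 95*cos(q-0.05) mm above and 95*sin(q-0.05) mm in front (-x) of it. The bar below it is 12 mm wide along y. Gripped across the labeller's y, the knob pushes the tailstock along and swings the lever, the ball turning between the pads; lever up, it is the tailstock's highest part
- jar_red: glass jar of red sweets with red lid, lying in the wooden rest: 120 mm long, glass body 62 mm in diameter and 100 mm long, lid 58 mm in diameter and 16 mm long, 0.27 to 0.43 kg. Origin on its axis, 60 mm from either end; own y runs along the jar from lid to base
- jar_red_base (a point): centre of the red jar's flat glass base (60 mm from its origin, +y)
- jar_red_lid (a point): centre of the red jar's lid top (60 mm from its origin, -y)
- jar_yellow: same jar with yellow sweets and a yellow lid, in the other place of the rest; to be left there. Origin and axes as for the red jar
- jar_rest: wooden rest for two jars, fixed (place and heading vary), 95 x 210 mm, 39 mm high; jar axes 50 mm above the counter, 100 mm apart. Jars lie along its own x, lids towards +x, on notched blocks 12 mm wide, 32 mm either side of the rest's middle line; between the blocks the jar's sides are clear. Origin under its middle
- spool: spool of dark red ribbon lying flat between rest and labeller, 80 mm in diameter, 30 mm high, not to be disturbed; origin under its middle
Not all that is in view belongs to the job. Leave any pink look-alike of the jar_red alone.

How it is judged:
On the way, in this order (a step that is already met when the one before it is completed fails the run):
1. the red jar lies on the rollers, base towards the faceplate, let go (x of jar_red_base in the frame of labeller between -0.006 and 0.006 m and z of jar_red_base in the frame of labeller between 0.08 and 0.09 m and x of jar_red_lid in the frame of labeller between -0.006 and 0.006 m and z of jar_red_lid in the frame of labeller between 0.08 and 0.09 m and y of jar_red_base in the frame of labeller above 0.025 m and y of jar_red_lid in the frame of labeller below -0.025 m and contact force between the fingers and jar_red below 0.1 N), for 0.2 s.
2. the tailstock's tip presses the jar against the faceplate (over 3 N at both ends) (contact force between each of tail_tip, faceplate and jar_red above 3 N), for 0.2 s.
3. the cam lever is flipped fully down with the pressure still on (over 2 N) (value of joint cam_lever above 1.35 rad and contact force between each of tail_tip, faceplate and jar_red above 2 N), for 0.2 s.
At the end, for the whole second after the job is handed in: red jar on the rollers, axis within 6 mm of their middle and 5 mm of the right height, base on the faceplate's buttons (within 3 mm); cam lever beyond 1.35 rad; the locked tailstock nips the jar with 2 to 20 N at tip and faceplate; all released and at rest (all of step 3 and x of jar_red_base in the frame of labeller between -0.006 and 0.006 m and z of jar_red_base in the frame of labeller between 0.08 and 0.09 m and x of jar_red_lid in the frame of labeller between -0.006 and 0.006 m and z of jar_red_lid in the frame of labeller between 0.08 and 0.09 m and y of jar_red_base in the frame of labeller above 0.025 m and y of jar_red_lid in the frame of labeller below -0.025 m and y of jar_red_base in the frame of labeller above 0.057 m and linear speed of jar_red below 0.01 m/s and contact force between each of tail_tip, faceplate and jar_red below 20 N); the robot touches nothing.
It fails at once if the glass is pressed with more than 30 N by tip or faceplate (contact force between any of tail_tip, faceplate and jar_red above 30 N).
It fails at once if the yellow jar is moved by more than 20 mm (distance of jar_yellow from where it was at the start of the episode above 0.02 m).
It fails at once if the spool of ribbon is moved by more than 30 mm (distance of spool from where it was at the start of the episode above 0.03 m).
It also fails if it takes over 72 s, if anything falls off the work surface, if the arm or the gripper's body presses on something with over 40 N, if the wrist force passes 120 N, or if a joint passes its speed limit or range.

## Working session

There is one attempt and no reset: what is moved stays moved. The work goes in short steps, Python scripts to look and compute and a shell command to move; the robot and the scene stay as the last step left them, time stands still between calls to the robot, and variables do not carry over. Pictures are saved under pics/ and viewed, about 8 in all and at most 12, crops included, and the job is handed in when it is done.

```bash
mkdir -p pics; ls; python3 - <<'E'
from station import get_obs, cams, workorder
import cv2,numpy as np
print(get_obs())
for n in ("scene","top"):
    p,d=cams.camera(n); cv2.imwrite(f"pics/{n}0.png",p[:,:,::-1]); np.savez(f"{n}0.npz",p=p,d=d)
    c=cams.get_calibration(n); print(n,c)
E
```

```text
pics
{'time_s': 0.0, 'qpos': array([-1.32358080e+00,  3.00464675e-01,  1.52160234e+00, -3.45324678e-05,
        1.32072365e+00, -6.66251051e-02]), 'joint_vel': array([ 0.00087344,  0.00014392,  0.00145419,  0.00060072,  0.00043837,
       -0.00024069]), 'tau': array([ 2.63013448e-03, -5.31798470e+01, -3.52729261e+01,  7.09083793e-02,
        2.43888900e-02, -9.54641678e-05]), 'ee_pos': array([ 0.16970588, -0.52289398,  0.22388086]), 'eef_rot': array([-1.57074994e+00,  1.19757278e-03, -1.25694710e+00]), 'force': array([-0.18518864,  0.22152705, -0.2343364 ]), 'moment': array([ 0.01575004,  0.00953567, -0.02616596]), 'grip_width': 0.0941286403397203}
scene {'fx': 462.3658546255773, 'fy': 462.3658546255773, 'cx': 316.3455213790599, 'cy': 240.49019682605044, 'view': array([[-0.71295987,  0.70116291, -0.00766818,  0.37014569],
       [ 0.54342811,  0.54559406, -0.63797571, -0.23891558],
       [-0.44314119, -0.45901819, -0.7700183 ,  1.26053446],
       [ 0.        ,  0.        ,  0.        ,  1.        ]])}
top {'fx': 454.75857158772, 'fy': 454.75857158772, 'cx': 317.43672386497207, 'cy': 228.29653547183094, 'view': array([[-0.00367371, -0.9989989 , -0.04458368,  0.063342  ],
       [-0.99785676,  0.00657504, -0.06510496,  0.54242246],
       [ 0.06533292,  0.04424895, -0.99688196,  0.89338232],
       [ 0.        ,  0.        ,  0.        ,  1.        ]])}
```

View pics/top0.png

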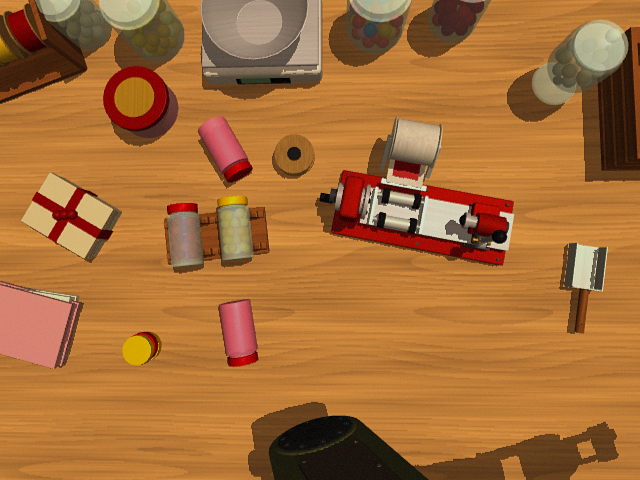

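View pics/scene0.png

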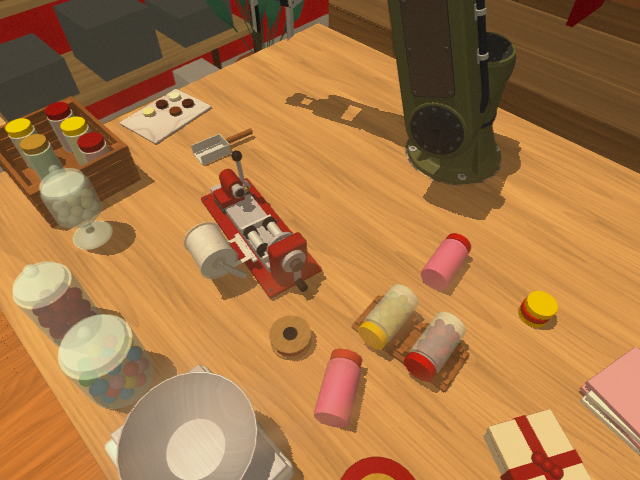

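```bash
cat > h.py <<'E'
import cv2,numpy as np
from station import cams,get_obs
def cloud(n,d):
    c=cams.get_calibration(n); v,u=np.mgrid[0:480,0:640]
    P=np.stack([(u-c["cx"])/c["fx"]*d,(v-c["cy"])/c["fy"]*d,d],-1)
    V=c["view"]; return (P-V[:3,3])@V[:3,:3]
def red(p):
    h=cv2.cvtColor(p,cv2.COLOR_RGB2HSV); return ((h[...,0]<6)|(h[...,0]>172))&(h[...,1]>190)&(h[...,2]>50)
E
python3 - <<'E'
from h import *
def rect(P,name):
    r=cv2.minAreaRect((P[:,:2]*1000).astype(np.float32)); print(name,len(P),"c",np.round(r[0],1),"size",np.round(r[1],1),"ang",round(r[2],2),"z",np.round(np.percentile(P[:,2],[2,50,98])*1000,1))
for n in ("top","scene"):
    z=np.load(n+"0.npz");p,d=z["p"],z["d"];W=cloud(n,d);R=red(p)&(d>0)
    x,y,h=W[...,0],W[...,1],W[...,2]
    lab=(x>.3)&(x<.65)&(y<0.0)&(y>-.5)
    tab=(x>.2)&(x<.3)&(y<-.1)&(y>-.3); print(n,"table z",np.median(h[tab])*1000)
    m=lab&R&(h<.03); rect(W[m],"base")
    # edge line fits
    for nm,mm in (("high red>.108",lab&R&(h>.108)&(h<.125)),("red .09-.108",lab&R&(h>.095)&(h<.108)),("h>.13",lab&(h>.13))):
        if mm.sum()>5: rect(W[mm],nm)
    h_=cv2.cvtColor(p,cv2.COLOR_RGB2HSV)
    roll=lab&(h_[...,1]<70)&(h>.10)&(h<.135)&(x>.5); 
    if roll.sum()>5: rect(W[roll],"roll")
    j=(x>.35)&(x<.62)&(y>.1)&(y<.4)
    k=j&(h>.068)&(h<.09)
    nn,L,S,C=cv2.connectedComponentsWithStats(k.astype(np.uint8))
    for i in range(1,nn):
        if S[i,4]>60: rect(W[L==i],f"jarblob px{np.round(C[i])}")
    rest=j&(h>.02)&(h<.043)&(h_[...,1]>100); rect(W[rest],"rest")
E
```

```text
top table z 1.1287841789803974
base 3494 c [ 563.3 -155.1] size [327.1 129.4] ang 78.78 z [15.4 18.7 22.1]
high red>.108 493 c [592.5 -13.2] size [25.4 76.4] ang 89.51 z [113.8 118.6 121.7]
red .09-.108 450 c [ 557.  -148.5] size [267.7  34.7] ang 83.11 z [ 95.9 102.7 106.5]
h>.13 168 c [ 518.2 -250.2] size [22.  21.7] ang 0.42 z [149.3 157.6 162.1]
roll 236 c [ 565.1 -141. ] size [243.4  58.2] ang 78.37 z [100.2 110.  122. ]
jarblob px[233. 228.] 1616 c [541.9 219.7] size [120.3  53.2] ang 6.54 z [68.7 78.3 83.6]
jarblob px[182. 235.] 1604 c [529.1 318.7] size [119.8  52.9] ang 5.67 z [68.6 78.4 83.5]
rest 407 c [462.6 267.8] size [227.  206.1] ang 1.47 z [20.5 34.6 42.4]
scene table z 0.22046646127712147
base 1085 c [ 563.8 -160.8] size [317.1 128.6] ang 78.92 z [14.2 17.6 20.8]
high red>.108 302 c [596.2 -12.2] size [24.5 73.7] ang 88.96 z [112.9 117.6 120.1]
red .09-.108 183 c [ 579.  -142.8] size [289.4  30.4] ang 73.92 z [ 96.2 101.6 105.5]
h>.13 99 c [ 521.1 -249.8] size [16.3 20.9] ang 53.44 z [131.7 152.9 160.7]
roll 85 c [ 567.7 -142.6] size [231.9  49.8] ang 77.53 z [100.9 114.2 120.2]
jarblob px[389. 311.] 1483 c [542.8 219.3] size [122.3  51. ] ang 5.54 z [68.7 77.  82.2]
jarblob px[437. 341.] 1693 c [530.4 318.8] size [121.7  51.8] ang 6.43 z [68.6 77.2 82.1]
rest 887 c [473.8 264.9] size [247.9 190.8] ang 6.78 z [20.9 32.9 42.6]
```

```bash
python3 - <<'E'
from h import *
a=np.radians(-11.2);X=np.array([np.cos(a),np.sin(a)]);Y=np.array([-np.sin(a),np.cos(a)]);O=np.array([.5746,-.1108])
q=lambda v:np.round(np.percentile(v,[0,1,5,50,95,99,100])*1000,1)
for n in ("top","scene"):
    z=np.load(n+"0.npz");p,d=z["p"],z["d"];W=cloud(n,d);R=red(p)&(d>0)
    D=W[...,:2]-O;x,y,h=D@X,D@Y,W[...,2]; s=cv2.cvtColor(p,cv2.COLOR_RGB2HSV)[...,1]
    near=(abs(x)<.2)&(y>-.26)&(y<.17)&(d>0); print("==",n)
    b=near&R&(h<.028)&(abs(x)<.085)
    for sg in (-1,1):
        ys=np.arange(-.2,.11,.01);e=[];yy=[]
        for t in ys:
            m=b&(abs(y-t)<.005)
            if m.sum()>3 and abs((sg*x[m]).max()-.065)<.008: e.append(sg*(sg*x[m]).max());yy.append(t)
        f=np.polyfit(yy,e,1); 
        r=np.polyval(f,yy)-e; k=abs(r)<2*r.std(); f=np.polyfit(np.array(yy)[k],np.array(e)[k],1)
        print("edge",sg,len(e),"at0",f[1]*1000,"slope deg",np.degrees(np.arctan(f[0])))
    print("base y",q(y[b]))
    m=near&(h>.108)&(h<.13)&(y>.04)&(abs(x)<.06); print("head y",q(y[m]),"x",q(x[m]))
    m=near&(h>.09)&(h<.135)&(x>.07); print("roll y",q(y[m]),"x",q(x[m]),"z",q(h[m]))
    m=near&(h>.05)&(h<.07)&(abs(y)<.045)&(abs(x)<.05); print("rollers x",q(x[m]),"y",q(y[m]))
    m=near&(h>.08)&(h<.11)&(y<-.08)&(abs(x)<.06); print("tail y",q(y[m]),"x",q(x[m]))
    m=near&(h>.13)&(y<-.08); print("knob x",q(x[m]),"y",q(y[m]),"z",q(h[m]))
z=np.load("top0.npz");cv2.imwrite("pics/lab.png",cv2.resize(z["p"][150:280,300:540,::-1],None,fx=3.3,fy=3.3,interpolation=cv2.INTER_CUBIC))
for n in ("top","scene"):
    z=np.load(n+"0.npz");p,d=z["p"],z["d"];W=cloud(n,d);h=W[...,2]
    for c in ((.5297,.3188),(.542,.2195)):
        m=(np.hypot(W[...,0]-c[0],W[...,1]-c[1])<.07)&(h>.07)&(h<.09)&(abs(W[...,1]-c[1])<.035)
        v=W[m][:,:2]; w=np.linalg.svd(v-v.mean(0),full_matrices=0)[2][0]; print(n,"jar",v.mean(0),"axis deg",np.degrees(np.arctan(w[1]/w[0])))
E
```

```text
== top
edge -1 31 at0 -66.79235439183606 slope deg 0.05122483285611695
edge 1 22 at0 61.79915136916268 slope deg 0.029598002749651683
base y [-209.2 -205.5 -192.7  -48.6  121.8  132.7  135.5]
head y [ 72.9  76.8  79.6 106.2 128.2 133.1 134.6] x [-40.6 -39.6 -35.8  -3.5  29.2  33.4  35.1]
roll y [-36.7 -28.9 -27.3  13.   52.8  54.6  61.7] x [ 82.6  85.8  87.8 115.5 151.6 157.5 162.7] z [ 90.   91.3  96.1 118.  124.4 126.  129.3]
rollers x [-41.4 -40.1 -36.6  -9.8  30.2  33.9  49.7] y [-37.6 -36.9 -34.3   4.1  41.6  44.2  44.9]
tail y [-180.1 -179.1 -171.9 -137.2 -100.8  -96.   -93.9] x [-34.5 -33.7 -21.   -3.8  12.5  15.9  17.4]
knob x [-39.7 -39.1 -37.7 -28.9 -19.1 -17.1 -16.6] y [-159.6 -158.5 -156.5 -146.6 -138.4 -137.4 -137.2] z [145.6 148.1 150.1 157.6 161.4 162.5 164.6]
== scene
edge -1 22 at0 -63.92100636337135 slope deg -0.06335002208857686
edge 1 24 at0 62.53361210611315 slope deg -0.15626199861511075
base y [-209.6 -205.8 -192.4  -87.2   84.1   94.8  107.5]
head y [ 75.   76.7  80.6 109.3 125.9 132.4 134.7] x [-37.7 -36.5 -32.    0.9  33.3  36.1  36.8]
roll y [-32.3 -30.1 -28.5  22.   54.   55.3  63. ] x [ 84.6  88.6  93.9 129.  159.2 161.4 164.6] z [ 90.   90.4  93.2 115.4 123.2 124.8 126.7]
rollers x [-38.5 -36.6 -32.5  14.3  32.8  35.1  36.7] y [-39.1 -38.  -35.1  -2.6  40.4  44.2  45. ]
tail y [-175.2 -173.5 -169.7 -135.9  -99.6  -96.4  -96. ] x [-33.2 -31.7 -26.6   1.3  16.6  18.2  19. ]
knob x [-37.8 -35.9 -33.5 -25.  -16.6 -15.5 -15.5] y [-154.9 -154.4 -151.6 -144.2 -139.4 -138.1 -137.9] z [130.4 130.4 133.7 152.9 160.4 161.1 161.6]
top jar [0.52756519 0.31684562] axis deg 6.061123804061544
top jar [0.54007272 0.21861219] axis deg 6.430056358593679
scene jar [0.53275182 0.31954513] axis deg 6.219267555307255
scene jar [0.54490006 0.22111374] axis deg 5.651504642538233
```

View pics/lab.png

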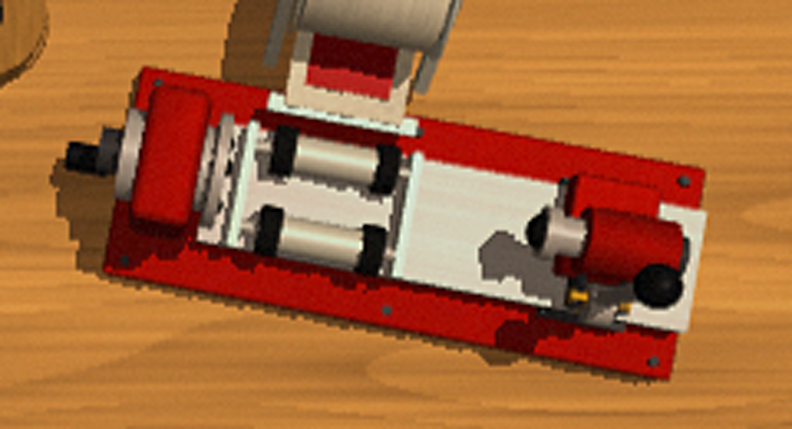

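```bash
cat > g.py <<'E'
import sys,numpy as np
from scipy.spatial.transform import Rotation as Ro
from station import get_obs
O=np.array([.5754,-.0982,0]);LA=-11.2
L=Ro.from_euler("z",LA,degrees=True)
def lab(p): return L.inv().apply(np.array(p)-O)
def wor(p): return L.apply(np.array(p))+O
if __name__=="__main__":   # [lab] x y z yaw (m, deg)
    o=get_obs();R=Ro.from_euler("xyz",o["eef_rot"]);p=np.array(o["ee_pos"])
    a=sys.argv[1:]
    t=float(o["time_s"]);print("t",round(t,2),"pos",p.round(4),"lab",lab(p).round(4),"rpy",np.degrees(o["eef_rot"]).round(2),"F",o["force"].round(2),"Flab",L.inv().apply(o["force"]).round(2),"w",round(o["grip_width"],4))
    if a:
        w=np.array(list(map(float,a[-4:-1]))); w=wor(w) if a[0]=="lab" else w
        s=R.inv().apply(w-p); yaw=float(a[-1]); print("shift xyz",s.round(4),"spin",round(-(yaw-np.degrees(o["eef_rot"][2])),2))
E
python3 g.py 0.35 -0.102 0.22 12; python3 g.py 0.5298 0.3187 0.13 96.6
```

```text
t 0.1 pos [ 0.1697 -0.5229  0.224 ] lab [-0.3155 -0.4954  0.224 ] rpy [-9.000e+01  6.000e-02 -7.202e+01] F [0.57 0.03 0.23] Flab [0.55 0.14 0.23] w 0.0942
shift xyz [-0.3447  0.0043  0.3014] spin -84.02
t 0.1 pos [ 0.1697 -0.5229  0.224 ] lab [-0.3155 -0.4954  0.224 ] rpy [-9.000e+01  6.000e-02 -7.202e+01] F [0.57 0.03 0.23] Flab [0.55 0.14 0.23] w 0.0942
shift xyz [-0.6893  0.0947  0.6023] spin -168.62
```

```bash
python3 -m handwheel '[{"fingers":1,"x":-0.02,"y":0,"z":0.018,"spin":-6},{"fingers":1,"x":-0.056,"y":0,"z":0.049,"spin":-14},{"fingers":1,"x":-0.092,"y":0,"z":0.08,"spin":-22},{"fingers":1,"x":-0.128,"y":0,"z":0.112,"spin":-30},{"fingers":1,"x":-0.164,"y":0,"z":0.143,"spin":-38},{"fingers":1,"x":-0.2,"y":0,"z":0.175,"spin":-46},{"fingers":1,"x":-0.236,"y":0,"z":0.206,"spin":-54},{"fingers":1,"x":-0.272,"y":0,"z":0.238,"spin":-62},{"fingers":1,"x":-0.308,"y":0,"z":0.27,"spin":-70},{"fingers":1,"x":-0.345,"y":0,"z":0.301,"spin":-78}]'; python3 g.py 0.5298 0.3187 0.13 96.6
```

```text
time_s: 1.1
ee_pos: [0.3498, -0.1002, 0.2245]
eef_rot: [-1.571, -0.0, 0.11]
force: [0.4, -1.2, 0.2]
grip_width: 0.0939
t 1.1 pos [ 0.3498 -0.1002  0.2245] lab [-0.2209 -0.0457  0.2245] rpy [-9.001e+01 -2.000e-02  6.290e+00] F [ 0.42 -1.16  0.21] Flab [ 0.64 -1.06  0.21] w 0.0939
shift xyz [0.2248 0.0945 0.3966] spin -90.31
```

```bash
python3 -m handwheel '[{"fingers":1,"x":0.022,"y":0,"z":0.04,"spin":-8.5},{"fingers":1,"x":0.045,"y":0,"z":0.08,"spin":-17},{"fingers":1,"x":0.067,"y":0,"z":0.119,"spin":-25.5},{"fingers":1,"x":0.09,"y":0,"z":0.159,"spin":-34},{"fingers":1,"x":0.112,"y":0,"z":0.198,"spin":-42.5},{"fingers":1,"x":0.135,"y":0.01,"z":0.238,"spin":-51},{"fingers":1,"x":0.157,"y":0.02,"z":0.278,"spin":-59.5},{"fingers":1,"x":0.18,"y":0.04,"z":0.317,"spin":-68},{"fingers":1,"x":0.205,"y":0.06,"z":0.36,"spin":-76.5},{"fingers":1,"x":0.225,"y":0.075,"z":0.397,"spin":-84}]'; python3 g.py 0.5298 0.3187 0.052 96.6
```

```text
time_s: 2.1
ee_pos: [0.5322, 0.318, 0.1479]
eef_rot: [-1.57, 0.0, 1.577]
force: [0.3, -0.4, 0.3]
grip_width: 0.094
t 2.1 pos [0.5322 0.318  0.1479] lab [-0.1232  0.3999  0.1479] rpy [-8.995e+01  3.000e-02  9.033e+01] F [ 0.34 -0.35  0.28] Flab [ 0.4  -0.28  0.28] w 0.094
shift xyz [0.0008 0.0959 0.0023] spin -6.27
```

```bash
python3 -m handwheel '[{"fingers":1,"x":0.001,"y":0.0,"z":0.002,"spin":-6.3},{"fingers":1,"x":0.001,"y":0.012,"z":0.002,"spin":-6.3},{"fingers":1,"x":0.001,"y":0.025,"z":0.002,"spin":-6.3},{"fingers":1,"x":0.001,"y":0.038,"z":0.002,"spin":-6.3},{"fingers":1,"x":0.001,"y":0.05,"z":0.002,"spin":-6.3},{"fingers":1,"x":0.001,"y":0.062,"z":0.002,"spin":-6.3},{"fingers":1,"x":0.001,"y":0.074,"z":0.002,"spin":-6.3},{"fingers":1,"x":0.001,"y":0.086,"z":0.002,"spin":-6.3},{"fingers":1,"x":0.001,"y":0.096,"z":0.002,"spin":-6.3},{"fingers":1,"x":0.001,"y":0.096,"z":0.002,"spin":-6.3}]'; python3 g.py 0.5298 0.3187 0.052 96.6
```

```text
time_s: 3.1
ee_pos: [0.5294, 0.3169, 0.0518]
eef_rot: [-1.569, 0.001, 1.68]
force: [0.7, 0.4, -0.1]
grip_width: 0.094
t 3.1 pos [0.5294 0.3169 0.0518] lab [-0.1258  0.3982  0.0518] rpy [-8.988e+01  5.000e-02  9.627e+01] F [ 0.75  0.4  -0.09] Flab [ 0.66  0.54 -0.09] w 0.094
shift xyz [ 0.0018 -0.0002 -0.0006] spin -0.33
```

```bash
python3 -m handwheel '[{"fingers":1,"x":0.002,"y":0,"z":0,"spin":0},{"fingers":0,"x":0.002,"y":0,"z":0,"spin":0},{"fingers":0,"x":0.002,"y":0,"z":0,"spin":0},{"fingers":0,"x":0.002,"y":0,"z":0,"spin":0},{"fingers":0,"x":0.002,"y":0,"z":0,"spin":0},{"fingers":0,"x":0.002,"y":0,"z":0,"spin":0},{"fingers":0,"x":0.002,"y":0,"z":0,"spin":0},{"fingers":0,"x":0.002,"y":0,"z":0,"spin":0},{"fingers":0,"x":0.002,"y":0,"z":0,"spin":0},{"fingers":0,"x":0.002,"y":0,"z":0,"spin":0}]' 25; python3 g.py
```

```text
time_s: 4.1
ee_pos: [0.5299, 0.319, 0.0536]
eef_rot: [-1.571, 0.0, 1.68]
force: [0.1, -5.0, 3.9]
grip_width: 0.0618
t 4.1 pos [0.5299 0.319  0.0536] lab [-0.1257  0.4004  0.0536] rpy [-9.000e+01  1.000e-02  9.627e+01] F [ 0.11 -5.    3.86] Flab [ 1.08 -4.89  3.86] w 0.0618
```

```bash
python3 g.py lab 0 -0.007 0.175 -11.2
```

```text
t 4.1 pos [0.5299 0.319  0.0536] lab [-0.1257  0.4004  0.0536] rpy [-9.000e+01  1.000e-02  9.627e+01] F [ 0.11 -5.    3.86] Flab [ 1.08 -4.89  3.86] w 0.0618
shift xyz [-0.4264 -0.1213  0.0024] spin 107.47
```

```bash
python3 -m handwheel '[{"fingers":0,"x":0,"y":-0.015,"z":0,"spin":0},{"fingers":0,"x":0,"y":-0.045,"z":0,"spin":0},{"fingers":0,"x":0,"y":-0.08,"z":0,"spin":0},{"fingers":0,"x":0,"y":-0.11,"z":0,"spin":0},{"fingers":0,"x":-0.01,"y":-0.122,"z":0,"spin":4},{"fingers":0,"x":-0.035,"y":-0.122,"z":0,"spin":11},{"fingers":0,"x":-0.07,"y":-0.122,"z":0,"spin":18},{"fingers":0,"x":-0.105,"y":-0.122,"z":0,"spin":26},{"fingers":0,"x":-0.14,"y":-0.122,"z":0,"spin":34},{"fingers":0,"x":-0.175,"y":-0.122,"z":0,"spin":42}]'; python3 g.py lab 0 -0.007 0.175 -11.2
```

```text
time_s: 5.1
ee_pos: [0.5487, 0.1443, 0.1761]
eef_rot: [-1.571, -0.001, 0.942]
force: [0.5, 0.2, -4.1]
grip_width: 0.0615
t 5.1 pos [0.5487 0.1443 0.1761] lab [-0.0733  0.2327  0.1761] rpy [-8.999e+01 -3.000e-02  5.397e+01] F [ 0.52  0.17 -4.1 ] Flab [ 0.47  0.26 -4.1 ] w 0.0615
shift xyz [-0.1867  0.0009 -0.1671] spin 65.17
```

```bash
python3 -m handwheel '[{"fingers":0,"x":-0.024,"y":0,"z":-0.021,"spin":8},{"fingers":0,"x":-0.048,"y":0,"z":-0.043,"spin":16},{"fingers":0,"x":-0.072,"y":0,"z":-0.065,"spin":24},{"fingers":0,"x":-0.097,"y":0,"z":-0.087,"spin":32},{"fingers":0,"x":-0.121,"y":0,"z":-0.108,"spin":40},{"fingers":0,"x":-0.145,"y":0,"z":-0.13,"spin":48},{"fingers":0,"x":-0.166,"y":0,"z":-0.149,"spin":56},{"fingers":0,"x":-0.18,"y":0,"z":-0.161,"spin":62},{"fingers":0,"x":-0.187,"y":0,"z":-0.167,"spin":65.2},{"fingers":0,"x":-0.187,"y":0,"z":-0.167,"spin":65.2}]'; python3 g.py lab 0 -0.007 0.09 -11.2; python3 - <<'E'
from h import *
for n in ("top","scene"):
    p,d=cams.camera(n); cv2.imwrite(f"pics/{n}1.png",p[:,:,::-1]); np.savez(f"{n}1.npz",p=p,d=d)
cv2.imwrite("pics/s1.png",cv2.resize(p[100:330,160:390,::-1],None,fx=2.5,fy=2.5))
E
```

```text
time_s: 6.1
ee_pos: [0.5753, -0.1048, 0.1758]
eef_rot: [-1.57, -0.0, -0.193]
force: [-0.3, 0.3, -4.8]
grip_width: 0.0617
t 6.1 pos [ 0.5753 -0.1048  0.1758] lab [ 0.0012 -0.0065  0.1758] rpy [-8.998e+01 -1.000e-02 -1.104e+01] F [-0.34  0.29 -4.83] Flab [-0.39  0.22 -4.83] w 0.0617
shift xyz [-0.0012  0.0858 -0.0005] spin 0.16
```

View pics/s1.png

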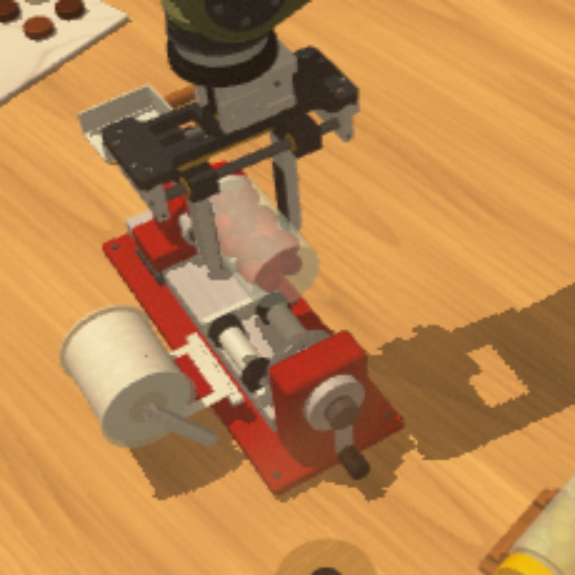

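```bash
python3 - <<'E'
from h import *
from g import *
for n in ("scene","top"):
    z=np.load(n+"1.npz");W=cloud(n,z["d"]);Q=L.inv().apply(W.reshape(-1,3)-O)*1000
    m=(abs(Q[:,0])<28)&(abs(Q[:,1])<90)&(Q[:,2]>150)&(Q[:,2]<215)
    Q=Q[m];print(n,len(Q),np.percentile(Q[:,1],[0,1,99,100]).round(1))
    for t in range(-70,75,10):
        k=Q[abs(Q[:,1]-t)<5]
        if len(k)>5: print(t,len(k),"ztop",np.percentile(k[:,2],95).round(1),"x at top",k[k[:,2]>np.percentile(k[:,2],80)][:,0].mean().round(1))
E
```

```text
scene 1374 [-70.  -63.6  53.3  54. ]
-70 10 ztop 200.2 x at top -3.3
-60 14 ztop 200.9 x at top -5.1
-50 10 ztop 201.5 x at top -7.3
-40 43 ztop 203.9 x at top -1.8
-30 64 ztop 203.1 x at top 1.3
-20 86 ztop 203.7 x at top 2.0
-10 99 ztop 202.8 x at top -1.1
0 105 ztop 202.8 x at top 0.5
10 106 ztop 202.9 x at top -0.7
20 103 ztop 203.5 x at top 0.2
30 110 ztop 203.3 x at top 0.3
40 107 ztop 203.1 x at top 2.5
50 517 ztop 200.8 x at top -0.0
top 467 [-67.4 -65.6  52.2  52.2]
-70 6 ztop 189.6 x at top -24.2
-60 11 ztop 189.5 x at top -25.0
30 41 ztop 204.4 x at top -2.6
40 208 ztop 204.9 x at top -2.5
50 201 ztop 204.5 x at top -2.1
```

```bash
python3 -m handwheel '[{"fingers":0,"x":-0.001,"y":0.012,"z":0,"spin":0},{"fingers":0,"x":-0.001,"y":0.028,"z":0,"spin":0},{"fingers":0,"x":-0.001,"y":0.044,"z":0,"spin":0},{"fingers":0,"x":-0.001,"y":0.058,"z":0,"spin":0},{"fingers":0,"x":-0.001,"y":0.068,"z":0,"spin":0},{"fingers":0,"x":-0.001,"y":0.075,"z":0,"spin":0},{"fingers":0,"x":-0.001,"y":0.08,"z":0,"spin":0},{"fingers":0,"x":-0.001,"y":0.082,"z":0,"spin":0},{"fingers":0,"x":-0.001,"y":0.084,"z":0,"spin":0},{"fingers":0,"x":-0.001,"y":0.084,"z":0,"spin":0}]'; python3 g.py lab 0 -0.007 0.09 -11.2
```

```text
time_s: 7.2
ee_pos: [0.5744, -0.1039, 0.0916]
eef_rot: [-1.571, -0.0, -0.191]
force: [0.1, -0.8, -3.8]
grip_width: 0.0613
t 7.2 pos [ 0.5744 -0.1039  0.0916] lab [ 0.0002 -0.0058  0.0916] rpy [-9.000e+01 -2.000e-02 -1.092e+01] F [ 0.13 -0.85 -3.78] Flab [ 0.29 -0.8  -3.78] w 0.0613
shift xyz [-0.0002  0.0016 -0.0012] spin 0.28
```

```bash
python3 -m handwheel '[{"fingers":0,"x":0,"y":0.0006,"z":0,"spin":0},{"fingers":0,"x":0,"y":0.0012,"z":0,"spin":0},{"fingers":0,"x":0,"y":0.0018,"z":0,"spin":0},{"fingers":0,"x":0,"y":0.0024,"z":0,"spin":0},{"fingers":0,"x":0,"y":0.003,"z":0,"spin":0},{"fingers":0,"x":0,"y":0.003,"z":0,"spin":0},{"fingers":0,"x":0,"y":0.003,"z":0,"spin":0},{"fingers":0,"x":0,"y":0.003,"z":0,"spin":0},{"fingers":0,"x":0,"y":0.003,"z":0,"spin":0},{"fingers":0,"x":0,"y":0.003,"z":0,"spin":0}]'; python3 g.py lab 0 -0.007 0.09 -11.2
```

```text
time_s: 8.2
ee_pos: [0.575, -0.1041, 0.0892]
eef_rot: [-1.571, -0.002, -0.191]
force: [5.3, -2.4, 3.9]
grip_width: 0.0615
t 8.2 pos [ 0.575  -0.1041  0.0892] lab [ 0.0008 -0.0058  0.0892] rpy [-90.01  -0.13 -10.92] F [ 5.26 -2.37  3.93] Flab [ 5.62 -1.3   3.93] w 0.0615
shift xyz [-0.0008 -0.0008 -0.0012] spin 0.28
```

```bash
python3 -m handwheel '[{"fingers":0,"x":0.001,"y":0,"z":0,"spin":0},{"fingers":0,"x":0.0015,"y":0,"z":0,"spin":0},{"fingers":0,"x":0.0015,"y":0,"z":0,"spin":0},{"fingers":0,"x":0.0015,"y":0,"z":0,"spin":0},{"fingers":0.5,"x":0.0015,"y":0,"z":0,"spin":0},{"fingers":0.7,"x":0.0015,"y":0,"z":0,"spin":0},{"fingers":0.8,"x":0.0015,"y":0,"z":0,"spin":0},{"fingers":0.8,"x":0.0015,"y":0,"z":0,"spin":0},{"fingers":0.8,"x":0.0015,"y":0,"z":0,"spin":0},{"fingers":0.8,"x":0.0015,"y":0,"z":0,"spin":0}]'; python3 g.py lab -0.026 -0.1607 0.2 78.8
```

```text
time_s: 9.2
ee_pos: [0.5757, -0.1041, 0.0884]
eef_rot: [-1.571, 0.0, -0.191]
force: [0.2, -0.0, -0.1]
grip_width: 0.0843
t 9.2 pos [ 0.5757 -0.1041  0.0884] lab [ 0.0015 -0.0058  0.0884] rpy [-9.000e+01  2.000e-02 -1.092e+01] F [ 0.2  -0.03 -0.12] Flab [ 0.2   0.01 -0.12] w 0.0843
shift xyz [-0.0283 -0.1116 -0.1548] spin -89.72
```

```bash
python3 -m handwheel '[{"fingers":0.8,"x":0,"y":-0.015,"z":0,"spin":0},{"fingers":0.8,"x":0,"y":-0.045,"z":0,"spin":0},{"fingers":0.8,"x":0,"y":-0.085,"z":0,"spin":0},{"fingers":0.8,"x":-0.01,"y":-0.12,"z":0,"spin":-6},{"fingers":0.5,"x":-0.04,"y":-0.14,"z":0,"spin":-14},{"fingers":0.3,"x":-0.08,"y":-0.15,"z":0,"spin":-22},{"fingers":0.3,"x":-0.12,"y":-0.15,"z":0,"spin":-30},{"fingers":0.3,"x":-0.16,"y":-0.15,"z":0,"spin":-38},{"fingers":0.3,"x":-0.19,"y":-0.15,"z":0,"spin":-46},{"fingers":0.3,"x":-0.2,"y":-0.15,"z":0,"spin":-54}]'; python3 - <<'E'
from h import *
from g import *
for n in ("top","scene"):
    p,d=cams.camera(n); np.savez(f"{n}2.npz",p=p,d=d)
    if n=="top": cv2.imwrite("pics/t2.png",cv2.resize(p[130:300,300:540,::-1],None,fx=3.2,fy=3.2))
    Q=(L.inv().apply(cloud(n,d).reshape(-1,3)-O)*1000)
    g=lambda lo,hi:Q[np.all((Q>lo)&(Q<hi),1)]
    k=g([-50,-200,138],[0,-130,168]); c=np.percentile(k,[0,2,50,98,100],axis=0).round(1); print("knob",len(k));print(c)
    # sphere fit
    A=np.c_[2*k,np.ones(len(k))]; s=np.linalg.lstsq(A,(k**2).sum(1),rcond=None)[0]; print("sphere",s[:3].round(1),np.sqrt(s[3]+s[:3]@s[:3]).round(1))
    j=g([-35,-75,95],[35,65,125]); print("jar",len(j),np.percentile(j[:,1],[0,1,99,100]).round(1),"ztop",np.percentile(j[:,2],98).round(1))
    for t in (-50,-30,0,30,45):
        b=j[abs(j[:,1]-t)<8]
        if len(b)>5:print(t,np.percentile(b[:,2],95).round(1),b[b[:,2]>np.percentile(b[:,2],75)][:,0].mean().round(1))
    tt=g([-12,-150,75],[12,-80,100]); print("tip",np.percentile(tt[:,1],[95,99,100]).round(1) if len(tt) else 0)
    f=g([-36,55,100],[36,90,120]); print("face/head y",np.percentile(f[:,1],[0,1,5,20]).round(1))
E
```

```text
time_s: 10.2
ee_pos: [0.3775, -0.0658, 0.2397]
eef_rot: [-1.572, -0.001, 0.758]
force: [0.4, -0.4, 0.7]
grip_width: 0.0609
knob 169
[[ -37.8 -172.2  146.8]
 [ -36.9 -170.6  148.9]
 [ -27.2 -158.9  157.4]
 [ -15.9 -150.4  162.2]
 [ -14.7 -149.8  163.7]]
sphere [ -26.4 -161.6  150.6] 11.1
jar 2134 [-67.3 -65.6  62.1  65. ] ztop 118.1
-50 116.2 -2.3
-30 117.8 -1.5
0 117.6 -1.2
30 117.5 -0.8
45 117.5 -0.9
tip [-108.6 -107.4 -106.9]
face/head y [60.5 62.8 64.9 68.8]
knob 88
[[ -36.4 -167.6  142. ]
 [ -33.9 -166.2  144. ]
 [ -23.4 -157.1  154.5]
 [ -14.5 -149.4  160.8]
 [ -12.9 -148.4  161.5]]
sphere [ -24.8 -160.9  150. ] 10.2
jar 1224 [-71.9 -66.   64.   64.8] ztop 117.2
-50 115.2 0.4
-30 117.0 0.2
0 115.6 -0.1
30 116.6 0.9
45 116.3 1.4
tip [-109.2 -107.2 -105.1]
face/head y [62.5 63.2 64.2 68.4]
```

View pics/t2.png

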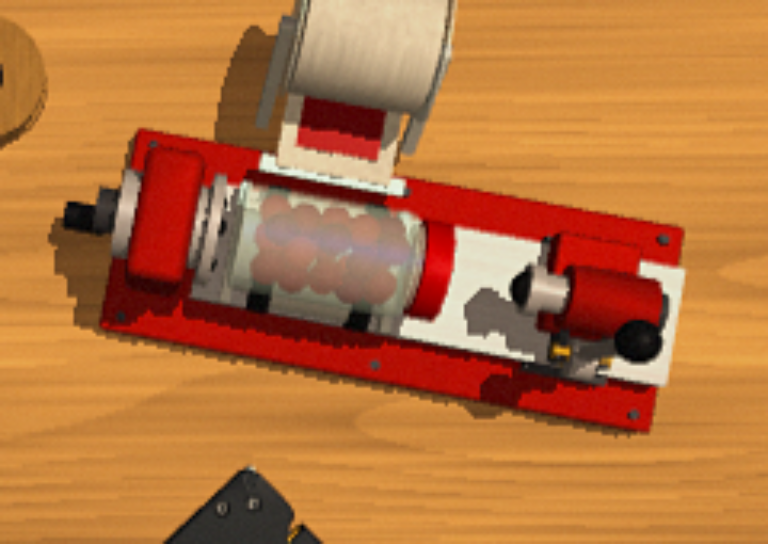

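```bash
python3 g.py lab -0.0262 -0.161 0.2 78.8
```

```text
t 10.3 pos [ 0.3788 -0.0662  0.2398] lab [-0.1991 -0.0067  0.2398] rpy [-9.012e+01 -7.000e-02  4.321e+01] F [0.24 0.47 0.77] Flab [0.14 0.51 0.77] w 0.061
shift xyz [-0.0249  0.0403 -0.2303] spin -35.59
```

```bash
python3 -m handwheel '[{"fingers":0.3,"x":-0.003,"y":0,"z":-0.02,"spin":-6},{"fingers":0.3,"x":-0.007,"y":0,"z":-0.06,"spin":-12},{"fingers":0.3,"x":-0.011,"y":0,"z":-0.1,"spin":-18},{"fingers":0.3,"x":-0.015,"y":0,"z":-0.14,"spin":-24},{"fingers":0.3,"x":-0.019,"y":0,"z":-0.18,"spin":-30},{"fingers":0.3,"x":-0.023,"y":0,"z":-0.215,"spin":-35.6},{"fingers":0.3,"x":-0.025,"y":0.01,"z":-0.23,"spin":-35.6},{"fingers":0.3,"x":-0.025,"y":0.025,"z":-0.23,"spin":-35.6},{"fingers":0.3,"x":-0.025,"y":0.04,"z":-0.23,"spin":-35.6},{"fingers":0.3,"x":-0.025,"y":0.04,"z":-0.23,"spin":-35.6}]'; python3 g.py lab -0.0262 -0.161 0.149 78.8
```

```text
time_s: 11.3
ee_pos: [0.5182, -0.2514, 0.1966]
eef_rot: [-1.568, -0.001, 1.369]
force: [0.1, 0.5, -0.0]
grip_width: 0.0611
t 11.3 pos [ 0.5182 -0.2514  0.1966] lab [-0.0264 -0.1614  0.1966] rpy [-8.982e+01 -6.000e-02  7.844e+01] F [ 0.14  0.46 -0.02] Flab [ 0.05  0.48 -0.02] w 0.0611
shift xyz [ 0.0003  0.0476 -0.0003] spin -0.36
```

```bash
python3 -m handwheel '[{"fingers":0.3,"x":0,"y":0.012,"z":0,"spin":-0.3},{"fingers":0.3,"x":0,"y":0.026,"z":0,"spin":-0.3},{"fingers":0.3,"x":0,"y":0.038,"z":0,"spin":-0.3},{"fingers":0.3,"x":0,"y":0.046,"z":0,"spin":-0.3},{"fingers":-0.2,"x":0,"y":0.0475,"z":0,"spin":-0.3},{"fingers":-0.6,"x":0,"y":0.0475,"z":0,"spin":-0.3},{"fingers":-0.8,"x":0,"y":0.0475,"z":0,"spin":-0.3},{"fingers":-0.8,"x":0,"y":0.0475,"z":0,"spin":-0.3},{"fingers":-0.8,"x":0,"y":0.0475,"z":0,"spin":-0.3},{"fingers":-0.8,"x":0,"y":0.0475,"z":0,"spin":-0.3}]' 25; python3 g.py
```

```text
time_s: 12.3
ee_pos: [0.5184, -0.2514, 0.1513]
eef_rot: [-1.571, 0.0, 1.378]
force: [-0.6, -0.0, 2.6]
grip_width: 0.0223
t 12.3 pos [ 0.5184 -0.2514  0.1513] lab [-0.0262 -0.1614  0.1513] rpy [-9.003e+01  1.000e-02  7.898e+01] F [-0.63 -0.02  2.58] Flab [-0.61 -0.14  2.58] w 0.0223
```

```bash
python3 -m handwheel '[{"fingers":-0.8,"x":0.002,"y":0,"z":0,"spin":0},{"fingers":-0.8,"x":0.006,"y":0,"z":0,"spin":0},{"fingers":-0.8,"x":0.011,"y":0,"z":0,"spin":0},{"fingers":-0.8,"x":0.016,"y":0,"z":0,"spin":0},{"fingers":-0.8,"x":0.021,"y":0,"z":0,"spin":0},{"fingers":-0.8,"x":0.026,"y":0,"z":0,"spin":0},{"fingers":-0.8,"x":0.03,"y":0,"z":0,"spin":0},{"fingers":-0.8,"x":0.033,"y":0,"z":0,"spin":0},{"fingers":-0.8,"x":0.035,"y":0,"z":0,"spin":0},{"fingers":-0.8,"x":0.036,"y":0,"z":0,"spin":0}]'; python3 g.py
```

```text
time_s: 13.3
ee_pos: [0.5254, -0.2155, 0.1513]
eef_rot: [-1.572, 0.0, 1.379]
force: [0.2, -2.1, 5.5]
grip_width: 0.0227
t 13.3 pos [ 0.5254 -0.2155  0.1513] lab [-0.0262 -0.1248  0.1513] rpy [-9.004e+01  1.000e-02  7.900e+01] F [ 0.25 -2.14  5.54] Flab [ 0.66 -2.05  5.54] w 0.0227
```

```bash
python3 -m handwheel '[{"fingers":-0.8,"x":0.0005,"y":-0.001,"z":0,"spin":0},{"fingers":-0.8,"x":0.0015,"y":-0.001,"z":0,"spin":0},{"fingers":-0.8,"x":0.0025,"y":-0.001,"z":0,"spin":0},{"fingers":-0.8,"x":0.0035,"y":-0.001,"z":0,"spin":0},{"fingers":-0.8,"x":0.0045,"y":-0.001,"z":0,"spin":0},{"fingers":-0.8,"x":0.0055,"y":-0.001,"z":0,"spin":0},{"fingers":-0.8,"x":0.006,"y":-0.001,"z":0,"spin":0},{"fingers":-0.8,"x":0.0065,"y":-0.001,"z":0,"spin":0},{"fingers":-0.8,"x":0.007,"y":-0.001,"z":0,"spin":0},{"fingers":-0.8,"x":0.007,"y":-0.001,"z":0,"spin":0}]'; python3 g.py
```

```text
time_s: 14.3
ee_pos: [0.5262, -0.2094, 0.1514]
eef_rot: [-1.57, 0.0, 1.378]
force: [0.8, -6.1, -6.6]
grip_width: 0.0229
t 14.3 pos [ 0.5262 -0.2094  0.1514] lab [-0.0267 -0.1186  0.1514] rpy [-8.995e+01  3.000e-02  7.897e+01] F [ 0.78 -6.14 -6.58] Flab [ 1.96 -5.87 -6.58] w 0.0229
```

```bash
python3 -m handwheel '[{"fingers":-0.8,"x":0.0004,"y":0.0005,"z":0,"spin":0},{"fingers":-0.8,"x":0.0008,"y":0.0005,"z":0,"spin":0},{"fingers":-0.8,"x":0.0012,"y":0.0005,"z":0,"spin":0},{"fingers":-0.8,"x":0.0016,"y":0.0005,"z":0,"spin":0},{"fingers":-0.8,"x":0.002,"y":0.0005,"z":0,"spin":0},{"fingers":-0.8,"x":0.0024,"y":0.0005,"z":0,"spin":0},{"fingers":-0.8,"x":0.0028,"y":0.0005,"z":0,"spin":0},{"fingers":-0.8,"x":0.0032,"y":0.0005,"z":0,"spin":0},{"fingers":-0.8,"x":0.0036,"y":0.0005,"z":0,"spin":0},{"fingers":-0.8,"x":0.0036,"y":0.0005,"z":0,"spin":0}]'; python3 g.py
```

```text
time_s: 15.3
ee_pos: [0.5269, -0.206, 0.1514]
eef_rot: [-1.57, 0.001, 1.378]
force: [-1.5, -5.4, -2.9]
grip_width: 0.0224
t 15.3 pos [ 0.5269 -0.206   0.1514] lab [-0.0266 -0.1152  0.1514] rpy [-8.997e+01  4.000e-02  7.896e+01] F [-1.5  -5.37 -2.88] Flab [-0.43 -5.56 -2.88] w 0.0224
```

```bash
python3 -m handwheel '[{"fingers":-0.8,"x":0.0003,"y":0.0002,"z":0,"spin":0},{"fingers":-0.8,"x":0.0006,"y":0.0002,"z":0,"spin":0},{"fingers":-0.8,"x":0.0009,"y":0.0002,"z":0,"spin":0},{"fingers":-0.8,"x":0.0012,"y":0.0002,"z":0,"spin":0},{"fingers":-0.8,"x":0.0015,"y":0.0002,"z":0,"spin":0},{"fingers":-0.8,"x":0.0015,"y":0.0002,"z":0,"spin":0},{"fingers":-0.8,"x":0.0015,"y":0.0002,"z":0,"spin":0},{"fingers":-0.8,"x":0.0015,"y":0.0002,"z":0,"spin":0},{"fingers":-0.8,"x":0.0015,"y":0.0002,"z":0,"spin":0},{"fingers":-0.8,"x":0.0015,"y":0.0002,"z":0,"spin":0}]'; python3 g.py;
```

```text
time_s: 16.3
ee_pos: [0.5272, -0.2048, 0.1514]
eef_rot: [-1.571, 0.001, 1.378]
force: [-2.3, -6.3, -1.7]
grip_width: 0.0229
t 16.3 pos [ 0.5272 -0.2048  0.1514] lab [-0.0266 -0.1139  0.1514] rpy [-8.999e+01  7.000e-02  7.896e+01] F [-2.32 -6.35 -1.74] Flab [-1.04 -6.68 -1.74] w 0.0229
```

```bash
python3 -m handwheel '[{"fingers":-0.8,"x":0.0002,"y":0,"z":0,"spin":0},{"fingers":-0.8,"x":0.0004,"y":0,"z":0,"spin":0},{"fingers":-0.8,"x":0.0006,"y":0,"z":0,"spin":0},{"fingers":-0.8,"x":0.0008,"y":0,"z":0,"spin":0},{"fingers":-0.8,"x":0.001,"y":0,"z":0,"spin":0},{"fingers":-0.8,"x":0.001,"y":0,"z":0,"spin":0},{"fingers":-0.8,"x":0.001,"y":0,"z":0,"spin":0},{"fingers":-0.8,"x":0.001,"y":0,"z":0,"spin":0},{"fingers":-0.8,"x":0.001,"y":0,"z":0,"spin":0},{"fingers":-0.8,"x":0.001,"y":0,"z":0,"spin":0}]'; python3 g.py
```

```text
time_s: 17.3
ee_pos: [0.5273, -0.2043, 0.1514]
eef_rot: [-1.571, 0.002, 1.378]
force: [-2.1, -10.0, -1.9]
grip_width: 0.0222
t 17.3 pos [ 0.5273 -0.2043  0.1514] lab [-0.0266 -0.1134  0.1514] rpy [-89.99   0.11  78.95] F [ -2.12 -10.01  -1.9 ] Flab [ -0.13 -10.23  -1.9 ] w 0.0222
```

```bash
python3 -m handwheel '[{"fingers":-0.8,"x":0.0002,"y":0,"z":0,"spin":0},{"fingers":-0.8,"x":0.0004,"y":0,"z":0,"spin":0},{"fingers":-0.8,"x":0.0006,"y":0,"z":0,"spin":0},{"fingers":-0.8,"x":0.0006,"y":0,"z":0,"spin":0},{"fingers":-0.8,"x":0.0006,"y":0,"z":0,"spin":0},{"fingers":-0.8,"x":0.0006,"y":0,"z":0,"spin":0},{"fingers":-0.8,"x":0.0006,"y":0,"z":0,"spin":0},{"fingers":-0.8,"x":0.0006,"y":0,"z":0,"spin":0},{"fingers":-0.8,"x":0.0006,"y":0,"z":0,"spin":0},{"fingers":-0.8,"x":0.0006,"y":0,"z":0,"spin":0}]'; python3 g.py; python3 - <<'E'
from h import *
from g import *
for n in ("top","scene"):
    p,d=cams.camera(n); np.savez(f"{n}3.npz",p=p,d=d)
    Q=(L.inv().apply(cloud(n,d).reshape(-1,3)-O)*1000)
    g=lambda lo,hi:Q[np.all((Q>lo)&(Q<hi),1)]
    j=g([-35,-75,95],[35,65,125]); print("jar",len(j),np.percentile(j[:,1],[0,1,99,100]).round(1),"ztop",np.percentile(j[:,2],98).round(1))
cv2.imwrite("pics/s3.png",cv2.resize(p[100:330,160:390,::-1],None,fx=2.5,fy=2.5))
E
```

```text
time_s: 18.3
ee_pos: [0.5273, -0.2039, 0.1514]
eef_rot: [-1.571, 0.002, 1.378]
force: [-3.2, -11.5, -2.7]
grip_width: 0.0229
t 18.3 pos [ 0.5273 -0.2039  0.1514] lab [-0.0266 -0.1131  0.1514] rpy [-89.99   0.13  78.94] F [ -3.22 -11.49  -2.69] Flab [ -0.92 -11.9   -2.69] w 0.0229
jar 2007 [-53.5 -51.1  62.8  65. ] ztop 118.3
jar 1171 [-73.1 -59.6  64.1  65. ] ztop 116.9
```

View pics/s3.png

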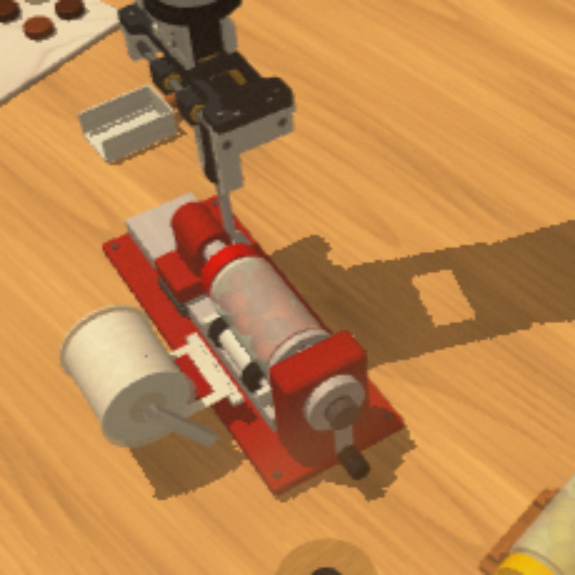

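```bash
python3 -m handwheel '[{"fingers":-0.8,"x":0,"y":0,"z":0.0015,"spin":0},{"fingers":-0.8,"x":0,"y":-0.0001,"z":0.0033,"spin":0},{"fingers":-0.8,"x":0,"y":0,"z":0.0071,"spin":0},{"fingers":-0.8,"x":0,"y":0.0002,"z":0.0109,"spin":0},{"fingers":-0.8,"x":0,"y":0.0006,"z":0.0147,"spin":0},{"fingers":-0.8,"x":0.0001,"y":0.0012,"z":0.0185,"spin":0},{"fingers":-0.8,"x":0.0001,"y":0.0018,"z":0.0222,"spin":0},{"fingers":-0.8,"x":0.0001,"y":0.0018,"z":0.0222,"spin":0},{"fingers":-0.8,"x":0.0001,"y":0.0018,"z":0.0222,"spin":0},{"fingers":-0.8,"x":0.0001,"y":0.0018,"z":0.0222,"spin":0}]'; python3 g.py
```

```text
time_s: 19.4
ee_pos: [0.5057, -0.1996, 0.1499]
eef_rot: [-1.571, 0.003, 1.378]
force: [-3.8, -11.6, -0.4]
grip_width: 0.0227
t 19.4 pos [ 0.5057 -0.1996  0.1499] lab [-0.0487 -0.113   0.1499] rpy [-90.03   0.14  78.94] F [ -3.85 -11.55  -0.44] Flab [ -1.53 -12.08  -0.44] w 0.0227
```

```bash
python3 -m handwheel '[{"fingers":-0.8,"x":0,"y":0.0006,"z":0.0027,"spin":0},{"fingers":-0.8,"x":0,"y":0.0013,"z":0.0055,"spin":0},{"fingers":-0.8,"x":0,"y":0.0029,"z":0.011,"spin":0},{"fingers":-0.8,"x":0,"y":0.0049,"z":0.0164,"spin":0},{"fingers":-0.8,"x":0.0001,"y":0.0071,"z":0.0216,"spin":0},{"fingers":-0.8,"x":0.0001,"y":0.0097,"z":0.0267,"spin":0},{"fingers":-0.8,"x":0.0001,"y":0.0121,"z":0.0308,"spin":0},{"fingers":-0.8,"x":0.0001,"y":0.0121,"z":0.0308,"spin":0},{"fingers":-0.8,"x":0.0001,"y":0.0121,"z":0.0308,"spin":0},{"fingers":-0.8,"x":0.0001,"y":0.0121,"z":0.0308,"spin":0}]'; python3 g.py
```

```text
time_s: 20.4
ee_pos: [0.4755, -0.1936, 0.1385]
eef_rot: [-1.571, 0.003, 1.378]
force: [-7.9, -11.7, 8.6]
grip_width: 0.0224
t 20.4 pos [ 0.4755 -0.1936  0.1385] lab [-0.0795 -0.113   0.1385] rpy [-90.04   0.15  78.95] F [ -7.9  -11.67   8.57] Flab [ -5.48 -12.98   8.57] w 0.0224
```

```bash
python3 -m handwheel '[{"fingers":-0.8,"x":0,"y":-0.0005,"z":0.001,"spin":0},{"fingers":-0.8,"x":0,"y":0.0024,"z":0.0052,"spin":0},{"fingers":-0.8,"x":0,"y":0.007,"z":0.0113,"spin":0},{"fingers":-0.8,"x":0,"y":0.012,"z":0.017,"spin":0},{"fingers":-0.8,"x":0,"y":0.0174,"z":0.0223,"spin":0},{"fingers":-0.8,"x":0,"y":0.0233,"z":0.0272,"spin":0},{"fingers":-0.8,"x":0,"y":0.0295,"z":0.0315,"spin":0},{"fingers":-0.8,"x":0,"y":0.0295,"z":0.0315,"spin":0},{"fingers":-0.8,"x":0,"y":0.0295,"z":0.0315,"spin":0},{"fingers":-0.8,"x":0,"y":0.0295,"z":0.0315,"spin":0}]'; python3 g.py
```

```text
time_s: 21.4
ee_pos: [0.4429, -0.1871, 0.1083]
eef_rot: [-1.567, 0.002, 1.378]
force: [-21.3, -8.7, 12.2]
grip_width: 0.02
t 21.4 pos [ 0.4429 -0.1871  0.1083] lab [-0.1127 -0.1129  0.1083] rpy [-89.76   0.11  78.97] F [-21.28  -8.74  12.16] Flab [-19.18 -12.71  12.16] w 0.02
```

```bash
python3 -m handwheel '[{"fingers":-0.8,"x":0,"y":-0.0005,"z":0.0008,"spin":0},{"fingers":-0.8,"x":0,"y":-0.001,"z":0.0015,"spin":0},{"fingers":-0.8,"x":0,"y":-0.001,"z":0.0015,"spin":0},{"fingers":-0.8,"x":0,"y":0.0015,"z":0.003,"spin":0},{"fingers":-0.8,"x":0,"y":0.004,"z":0.0045,"spin":0},{"fingers":-0.8,"x":0,"y":0.007,"z":0.006,"spin":0},{"fingers":-0.8,"x":0,"y":0.007,"z":0.006,"spin":0},{"fingers":-0.8,"x":0,"y":0.007,"z":0.006,"spin":0},{"fingers":-0.8,"x":0,"y":0.007,"z":0.006,"spin":0},{"fingers":-0.8,"x":0,"y":0.007,"z":0.006,"spin":0}]'; python3 g.py
```

```text
time_s: 22.4
ee_pos: [0.4375, -0.186, 0.1012]
eef_rot: [-1.568, 0.002, 1.378]
force: [-16.7, -8.7, 7.9]
grip_width: 0.0188
t 22.4 pos [ 0.4375 -0.186   0.1012] lab [-0.1182 -0.1129  0.1012] rpy [-89.83   0.11  78.96] F [-16.72  -8.65   7.91] Flab [-14.72 -11.74   7.91] w 0.0188
```

```bash
python3 - <<'E'
from h import *
from g import *
p,d=cams.camera("scene");p2,d2=cams.camera("top")
np.savez("scene4.npz",p=p,d=d);np.savez("top4.npz",p=p2,d=d2)
a=cv2.resize(p[150:270,200:320,::-1],(500,500));b=cv2.resize(p2[180:300,400:520,::-1],(300,300));
cv2.imwrite("pics/s4.png",np.hstack([a,np.vstack([b,np.zeros((200,300,3),np.uint8)])]))
for n,dd in (("scene",d),("top",d2)):
    Q=(L.inv().apply(cloud(n,dd).reshape(-1,3)-O)*1000)
    im=(p if n=="scene" else p2).reshape(-1,3)
    m=np.all((Q>[-150,-135,60])&(Q<[-60,-90,120]),1)&(im.max(1)<60); print(n,m.sum(),np.percentile(Q[m],[2,50,98],axis=0).round(1) if m.sum() else 0)
E
```

```text
scene 63 [[-118.5 -126.2  103.7]
 [-105.2 -109.5  112.7]
 [ -97.1 -101.5  119.4]]
top 5 [[-127.7  -91.5   94.5]
 [-124.4  -91.1   97.5]
 [-112.8  -90.7  111.3]]
```

View pics/s4.png

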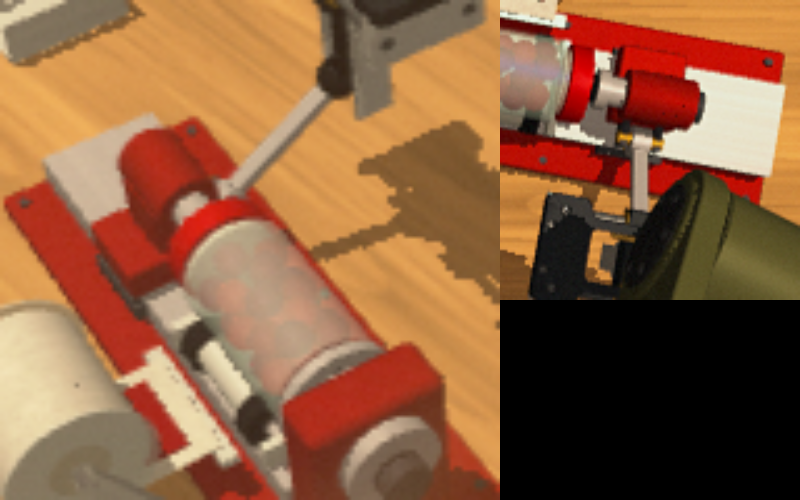

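```bash
python3 -m handwheel '[{"fingers":-0.8,"x":0,"y":0,"z":0,"spin":0},{"fingers":-0.8,"x":0,"y":0,"z":0,"spin":0},{"fingers":-0.8,"x":0,"y":0.0005,"z":-0.001,"spin":0},{"fingers":-0.8,"x":0,"y":0.001,"z":-0.002,"spin":0},{"fingers":-0.8,"x":0,"y":0.0015,"z":-0.003,"spin":0},{"fingers":-0.8,"x":0,"y":0.002,"z":-0.004,"spin":0},{"fingers":-0.8,"x":0,"y":0.002,"z":-0.004,"spin":0},{"fingers":-0.8,"x":0,"y":0.002,"z":-0.004,"spin":0},{"fingers":-0.8,"x":0,"y":0.002,"z":-0.004,"spin":0},{"fingers":-0.8,"x":0,"y":0.002,"z":-0.004,"spin":0}]' 12; python3 g.py
```

```text
time_s: 23.5
ee_pos: [0.4412, -0.1867, 0.0992]
eef_rot: [-1.567, 0.002, 1.378]
force: [-18.0, -10.0, 9.5]
grip_width: 0.0224
t 23.5 pos [ 0.4412 -0.1867  0.0992] lab [-0.1145 -0.1129  0.0992] rpy [-89.79   0.1   78.96] F [-18.02  -9.97   9.51] Flab [-15.74 -13.27   9.51] w 0.0224
```

```bash
python3 -m handwheel '[{"fingers":-0.8,"x":0,"y":0.0003,"z":-0.0005,"spin":0},{"fingers":-0.8,"x":0,"y":0.0005,"z":-0.001,"spin":0},{"fingers":-0.8,"x":0,"y":0.001,"z":-0.002,"spin":0},{"fingers":-0.8,"x":0,"y":0.0015,"z":-0.003,"spin":0},{"fingers":-0.8,"x":0,"y":0.002,"z":-0.004,"spin":0},{"fingers":-0.8,"x":0,"y":0.002,"z":-0.005,"spin":0},{"fingers":-0.8,"x":0,"y":0.002,"z":-0.005,"spin":0},{"fingers":-0.8,"x":0,"y":0.002,"z":-0.005,"spin":0},{"fingers":-0.8,"x":0,"y":0.002,"z":-0.005,"spin":0},{"fingers":-0.8,"x":0,"y":0.002,"z":-0.005,"spin":0}]'; python3 g.py
```

```text
time_s: 24.5
ee_pos: [0.4471, -0.188, 0.0974]
eef_rot: [-1.57, 0.002, 1.378]
force: [-10.1, -10.9, 3.8]
grip_width: 0.0226
t 24.5 pos [ 0.4471 -0.188   0.0974] lab [-0.1084 -0.113   0.0974] rpy [-89.95   0.12  78.96] F [-10.12 -10.94   3.81] Flab [ -7.8  -12.7    3.81] w 0.0226
```

```bash
python3 -m handwheel '[{"fingers":-0.8,"x":0,"y":0,"z":0,"spin":0},{"fingers":-0.8,"x":0,"y":0,"z":0,"spin":0},{"fingers":-0.8,"x":0,"y":0.002,"z":0.0013,"spin":0},{"fingers":-0.8,"x":0,"y":0.004,"z":0.0025,"spin":0},{"fingers":-0.8,"x":0,"y":0.006,"z":0.0036,"spin":0},{"fingers":-0.8,"x":0,"y":0.0082,"z":0.0047,"spin":0},{"fingers":-0.8,"x":0,"y":0.0082,"z":0.0047,"spin":0},{"fingers":-0.8,"x":0,"y":0.0082,"z":0.0047,"spin":0},{"fingers":-0.8,"x":0,"y":0.0082,"z":0.0047,"spin":0},{"fingers":-0.8,"x":0,"y":0.0082,"z":0.0047,"spin":0}]' 30; python3 g.py
```

```text
time_s: 25.5
ee_pos: [0.4427, -0.1871, 0.0892]
eef_rot: [-1.57, 0.002, 1.378]
force: [-9.2, -12.7, 3.1]
grip_width: 0.0222
t 25.5 pos [ 0.4427 -0.1871  0.0892] lab [-0.113  -0.113   0.0892] rpy [-89.97   0.12  78.96] F [ -9.22 -12.73   3.07] Flab [ -6.57 -14.28   3.07] w 0.0222
```

```bash
python3 -m handwheel '[{"fingers":-0.8,"x":0,"y":0.0022,"z":0.001,"spin":0},{"fingers":-0.8,"x":0,"y":0.0044,"z":0.002,"spin":0},{"fingers":-0.8,"x":0,"y":0.0066,"z":0.003,"spin":0},{"fingers":-0.8,"x":0,"y":0.0087,"z":0.0039,"spin":0},{"fingers":-0.8,"x":0,"y":0.011,"z":0.0048,"spin":0},{"fingers":-0.8,"x":0,"y":0.0133,"z":0.0056,"spin":0},{"fingers":-0.8,"x":0,"y":0.0155,"z":0.0063,"spin":0},{"fingers":-0.8,"x":0,"y":0.0177,"z":0.0069,"spin":0},{"fingers":-0.8,"x":0,"y":0.0177,"z":0.0069,"spin":0},{"fingers":-0.8,"x":0,"y":0.0177,"z":0.0069,"spin":0}]'; python3 g.py; python3 - <<'E'
from h import *
from g import *
p,d=cams.camera("scene"); cv2.imwrite("pics/s5.png",cv2.resize(p[150:270,200:320,::-1],(500,500)))
Q=(L.inv().apply(cloud("scene",d).reshape(-1,3)-O)*1000)
m=np.all((Q>[-150,-135,50])&(Q<[-60,-90,110]),1)&(p.reshape(-1,3).max(1)<60); print(m.sum(),np.percentile(Q[m],[2,50,98],axis=0).round(1) if m.sum() else 0)
# bar: light grey points in front of the tailstock
s=cv2.cvtColor(p,cv2.COLOR_RGB2HSV).reshape(-1,3)
b=Q[np.all((Q>[-105,-122,50])&(Q<[-50,-100,110]),1)&(s[:,1]<60)&(s[:,2]>90)]
print(len(b)); f=np.polyfit(b[:,0],b[:,2],1); print("bar angle phi",np.pi/2-np.arctan(-f[0]),"z at pivot",np.polyval(f,-29))
E
```

```text
time_s: 26.5
ee_pos: [0.4365, -0.1859, 0.0715]
eef_rot: [-1.572, 0.002, 1.378]
force: [-3.7, -14.1, -1.1]
grip_width: 0.0224
t 26.5 pos [ 0.4365 -0.1859  0.0715] lab [-0.1192 -0.113   0.0715] rpy [-90.07   0.13  78.97] F [ -3.7  -14.11  -1.06] Flab [ -0.89 -14.56  -1.06] w 0.0224
49 [[-122.1 -126.4   60.3]
 [-115.  -122.8   91.8]
 [-109.1 -107.7  107.5]]
11
bar angle phi 1.28650547715187 z at pivot 57.702082573407196
```

View pics/s5.png

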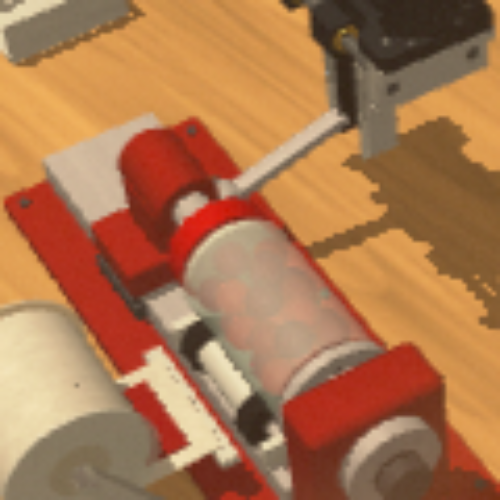

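```bash
python3 -m handwheel '[{"fingers":-0.8,"x":0,"y":0.002,"z":0.0005,"spin":0},{"fingers":-0.8,"x":0,"y":0.0043,"z":0.001,"spin":0},{"fingers":-0.8,"x":0,"y":0.0065,"z":0.0016,"spin":0},{"fingers":-0.8,"x":0,"y":0.009,"z":0.0021,"spin":0},{"fingers":-0.8,"x":0,"y":0.0115,"z":0.0026,"spin":0},{"fingers":-0.8,"x":0,"y":0.014,"z":0.003,"spin":0},{"fingers":-0.8,"x":0,"y":0.0165,"z":0.0033,"spin":0},{"fingers":-0.8,"x":0,"y":0.0175,"z":0.0034,"spin":0},{"fingers":-0.8,"x":0,"y":0.0175,"z":0.0034,"spin":0},{"fingers":-0.8,"x":0,"y":0.0175,"z":0.0034,"spin":0}]'; python3 g.py
```

```text
time_s: 27.55
ee_pos: [0.4333, -0.1852, 0.0541]
eef_rot: [-1.572, 0.002, 1.378]
force: [-4.3, -13.4, -0.0]
grip_width: 0.0225
t 27.55 pos [ 0.4333 -0.1852  0.0541] lab [-0.1224 -0.113   0.0541] rpy [-90.09   0.12  78.97] F [ -4.28 -13.42  -0.03] Flab [ -1.59 -14.    -0.03] w 0.0225
```

```bash
python3 -m handwheel '[{"fingers":-0.8,"x":0,"y":0.001,"z":0,"spin":0},{"fingers":-0.8,"x":0,"y":0.0018,"z":0,"spin":0},{"fingers":-0.8,"x":0,"y":0.0018,"z":0,"spin":0},{"fingers":-0.8,"x":0,"y":0.0018,"z":0,"spin":0},{"fingers":-0.8,"x":0,"y":0.0018,"z":0,"spin":0},{"fingers":-0.8,"x":0,"y":0.0018,"z":0,"spin":0},{"fingers":-0.8,"x":0,"y":0.0018,"z":0,"spin":0},{"fingers":-0.8,"x":0,"y":0.0018,"z":0,"spin":0},{"fingers":-0.8,"x":0,"y":0.0018,"z":0,"spin":0},{"fingers":-0.8,"x":0,"y":0.0018,"z":0,"spin":0}]'; python3 g.py
```

```text
time_s: 28.55
ee_pos: [0.4333, -0.1852, 0.0523]
eef_rot: [-1.572, 0.002, 1.378]
force: [-4.6, -12.8, 1.2]
grip_width: 0.0225
t 28.55 pos [ 0.4333 -0.1852  0.0523] lab [-0.1225 -0.113   0.0523] rpy [-90.08   0.12  78.97] F [ -4.61 -12.76   1.19] Flab [ -2.04 -13.41   1.19] w 0.0225
```

Now release in place, then rise and look.

```bash
python3 -m handwheel '[{"fingers":-0.5,"x":0,"y":0,"z":0,"spin":0},{"fingers":0,"x":0,"y":0,"z":0,"spin":0},{"fingers":0.2,"x":0,"y":0,"z":0,"spin":0},{"fingers":0.2,"x":0,"y":0,"z":0,"spin":0},{"fingers":0.2,"x":0,"y":0,"z":0,"spin":0},{"fingers":0.2,"x":0,"y":-0.01,"z":0,"spin":0},{"fingers":0.2,"x":0,"y":-0.03,"z":0,"spin":0},{"fingers":0.2,"x":0,"y":-0.06,"z":0,"spin":0},{"fingers":0.2,"x":0,"y":-0.1,"z":0,"spin":0},{"fingers":0.2,"x":0,"y":-0.13,"z":0,"spin":0}]'; python3 -m handwheel '[{"fingers":0.2,"x":0,"y":-0.01,"z":0.02,"spin":0},{"fingers":0.2,"x":0,"y":-0.02,"z":0.05,"spin":0},{"fingers":0.2,"x":0,"y":-0.02,"z":0.08,"spin":0},{"fingers":0.2,"x":0,"y":-0.02,"z":0.1,"spin":0},{"fingers":0.2,"x":0,"y":-0.02,"z":0.1,"spin":0},{"fingers":0.2,"x":0,"y":-0.02,"z":0.1,"spin":0},{"fingers":0.2,"x":0,"y":-0.02,"z":0.1,"spin":0},{"fingers":0.2,"x":0,"y":-0.02,"z":0.1,"spin":0},{"fingers":0.2,"x":0,"y":-0.02,"z":0.1,"spin":0},{"fingers":0.2,"x":0,"y":-0.02,"z":0.1,"spin":0}]'; python3 g.py; python3 - <<'E'
from h import *
from g import *
I={}
for n in ("top","scene"):
    p,d=cams.camera(n);I[n]=p
    Q=(L.inv().apply(cloud(n,d).reshape(-1,3)-O)*1000); g=lambda lo,hi:Q[np.all((Q>lo)&(Q<hi),1)]
    dark=p.reshape(-1,3).max(1)<60
    k=Q[np.all((Q>[-145,-135,35])&(Q<[-100,-90,90]),1)&dark]; print(n,"knob",len(k),np.percentile(k,[2,50,98],axis=0).round(1) if len(k) else 0)
    if len(k)>8:
        s=np.linalg.lstsq(np.c_[2*k,np.ones(len(k))],(k**2).sum(1),rcond=None)[0]; print("sphere",s[:3].round(1),np.sqrt(s[3]+s[:3]@s[:3]).round(1))
    j=g([-35,-75,95],[35,65,125]); print("jar",np.percentile(j[:,1],[0,1,2,99]).round(1),"ztop",[np.percentile(j[abs(j[:,1]-t)<8][:,2],95).round(1) for t in (-30,0,30)])
    t=g([-12,-110,75],[12,-50,97]); 
a=cv2.resize(I["scene"][140:280,180:320,::-1],(440,440));b=cv2.resize(I["top"][170:280,320:520,::-1],(360,198))
cv2.imwrite("pics/end.png",np.hstack([a,np.vstack([b,np.zeros((242,360,3),np.uint8)])]))
E
```

```text
time_s: 29.55
ee_pos: [0.4332, -0.1839, 0.1846]
eef_rot: [-1.573, 0.0, 1.379]
force: [0.5, 1.0, -0.0]
grip_width: 0.0563
time_s: 30.55
ee_pos: [0.3351, -0.1648, 0.2015]
eef_rot: [-1.57, -0.0, 1.379]
force: [1.0, 0.2, 0.2]
grip_width: 0.0563
t 30.55 pos [ 0.3351 -0.1648  0.2015] lab [-0.2228 -0.112   0.2015] rpy [-8.997e+01 -1.000e-02  7.899e+01] F [0.99 0.16 0.24] Flab [0.94 0.35 0.24] w 0.0563
top knob 122 [[-132.9 -122.1   64.4]
 [-123.6 -110.5   72.9]
 [-113.7 -101.8   78.2]]
sphere [-122.8 -112.2   66.1] 11.0
jar [-74.8 -71.2 -67.6  61. ] ztop [np.float64(117.6), np.float64(117.5), np.float64(117.6)]
scene knob 13 [[-126.3 -108.    60.4]
 [-120.  -104.2   66.5]
 [-114.7 -101.4   73.3]]
sphere [-122.3 -109.6   66.9] 8.3
jar [-73.8 -60.  -58.   64. ] ztop [np.float64(116.2), np.float64(116.5), np.float64(116.8)]
```

View pics/end.png

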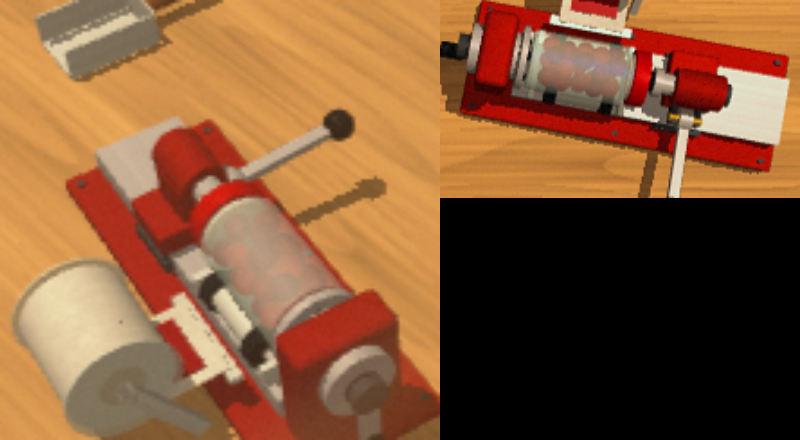

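```bash
python3 -c "
from station import workorder
print(workorder.hand_in())"
```

```text
the job is handed in; nothing more can be done
None
```

I laid the red jar on the rollers with its base towards the faceplate. Then I pushed the tailstock up by its knob, flipped the cam lever down, let go and handed the job in at about 30.7 s. No verdict was reported.

**Last checks:**
- **Jar:** it lies level on the rollers. The last good view puts the lid end about 60 mm from the middle of the labeller, which matches a seated jar.
- **Tailstock pressure:** the wrist read about 12–14 N of push throughout the flip. I estimate 8–12 N of that was on the jar. I could not measure the nip after letting go. The knob stayed where it was to within about 1–2 mm, which is near the limit of the measurement.
- **Lever:** its angle works out at about 1.5 rad from the knob's position, against the 1.35 needed.
- **Robot:** it is clear of everything, with the wrist force near zero.
- **Yellow jar and spool:** I did not touch them, but I did not measure them again at the end.

**What went wrong:** around 1.0 rad the ball knob slid to the edge of the finger pads, because I first corrected the path the wrong way. A picture showed it, and I re-seated the grip while the sideways push stayed at about 12–13 N.

**Disagreements:**
- In the last top view the jar's lid end appears further out, at about -70 mm. I take that to be the tailstock tip caught in the measuring window.
- The two cameras differed by 1–3 mm throughout.

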